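# Check in the case that holds the wheel-nut key

### The job

One of the three identical closed cases in the rack holds the heavy steel wheel-nut key; the other two hold only light plastic caps. Feel which case is the heavy one and stand it upright in the check-in dock, between the two yellow cheeks, lowering it gently rather than dropping it, so that its weight keeps the sprung plate fully down. Leave the other two cases standing in the rack and do not disturb the other things on the shelf.

Things in the scene. Friction and masses are not known exactly. Their poses are not given: they have to be found in the camera images.
- case_a: one of three closed cases of identical looks: upright smooth box, grey plastic with orange lid, 42 mm (its x) by 60 mm (its y) by 90 mm tall. Origin at the centre of its underside, z up. Shut inside are either light plastic nut caps (about 0.18 kg in all) or the steel wheel-nut key (about 0.55 kg in all); which case has the key is not known and changes.
- case_b: one of three closed cases of identical looks: upright smooth box, grey plastic with orange lid, 42 mm (its x) by 60 mm (its y) by 90 mm tall. Origin at the centre of its underside, z up. Shut inside are either light plastic nut caps (about 0.18 kg in all) or the steel wheel-nut key (about 0.55 kg in all); which case has the key is not known and changes.
- case_c: one of three closed cases of identical looks: upright smooth box, grey plastic with orange lid, 42 mm (its x) by 60 mm (its y) by 90 mm tall. Origin at the centre of its underside, z up. Shut inside are either light plastic nut caps (about 0.18 kg in all) or the steel wheel-nut key (about 0.55 kg in all); which case has the key is not known and changes.
- rack: fixed aluminium rack, 64 by 222 mm, origin under its centre. Bays at y = -71, 0, +71 mm, a case in each, its x along the rack's x, its underside 6 mm above the table. 5 mm dividers, 92 mm tall, stand 3 mm clear of each case's 60 mm ends: in the rack a case can be gripped only across its 42 mm. Blue lips 16 mm tall run along front and back, x = +-29 mm.
- dock: fixed black base, 78 (x) by 112 (y) by 12 mm, origin under its centre. Two yellow cheeks, 54 mm long, 126 mm tall, leave a slot from x = -25 to +25 mm, open at both y ends. The case goes in with its 42 mm along the dock's x; the cheeks are higher than the case and leave no room for fingers, so it can be held there only across its 60 mm, along the dock's y.
- plate (a joint): travel of the dock's sprung steel plate (46 by 70 mm, centred on the dock's origin), m: 0 = up (its top 28 mm above the table), 0.010 = fully down on its stop (top 18 mm above the table). A light case sinks it only a few mm, the case with the key takes it right down.
- wedge: loose green wheel wedge, 110 by 70 by 48 mm, bystander; origin under its centre
- nozzle: loose stainless spray nozzle standing upright, 38 mm across, 82 mm tall, bystander; origin under its centre
- dropper: loose closed amber glass dropper bottle, 34 mm across, 105 mm tall, bystander; origin under its centre
- wax_tin: loose round tin with red lid, 78 mm across, 34 mm tall, bystander; origin under its centre
- brush: loose detailing brush lying flat, about 200 mm long, bystander; origin under its centre

How it is judged:
By the outcome, as a careful person would: the job done as asked, in the order asked, and still so for the second after the job is handed in, with the robot touching nothing.
It also fails if it takes over 72 s, if anything falls off the work surface, if the arm or the gripper's body presses on something with over 40 N, if the wrist force passes 120 N, or if a joint passes its speed limit or range.

### The arm

A 6-joint arm with a two-finger parallel gripper is mounted at the origin on the work surface. World frame = base frame: x ahead of the robot, y to its left, z up, the work surface at z = 0. Lengths are in m, angles in degrees, forces in N, time in s.
With the tool pointing down it reaches from about 0.4 to 0.825 m from the base axis. Payload 7 kg.
Tool frame: the origin (TCP) lies at the centre of the arm's flange, where the gripper is bolted on; the fingertips stand 178 mm ahead of it and the grasp point (between the pads) lies 159 mm ahead of it; z points along the fingers, y is the line along which they close (so a half turn about z gives the same grasp; the last joint's range is limited). The gripper opens to 88 mm and grips with 3 to 60 N. Pads are 19 mm wide; open, the fingers measure 130 mm over their backs; the gripper's body (78 mm by 193 mm) begins 47 mm behind the grasp point.
Start: joints at [-52.878, 20.546, 0.682, 0, -70.136, -16.507], TCP at [0.238, -0.632, 0.405] pointing down, gripper open.
Joint ranges: [-176.03, 176.03], [-82.01, 121.73], [-58.28, 71.71], [-173.87, 95.51], [-174.79, -0.11], [-173.66, 173.66]. Speed limits (degrees/s): [136.94, 136.94, 172.46, 180, 180, 180].

### API

Orientations are given as [roll, pitch, yaw] about the fixed x, y, z axes, in that order (R = Rz(yaw) Ry(pitch) Rx(roll)).
In Python, from plant import telemetry, snapshot, workorder, nets gives the robot as it stands.
- The arm moves only by the shell command python3 -m creep 'ROWS'. ROWS is JSON, a list that holds one entry, the list of rows, each a list of 5 numbers: the shift along the tool's x, y, z normalised to -1 to 1, where 1 is 0.2 m, then the turn about the tool's z normalised to -1 to 1, where 1 is pi/2 rad, then the opening, from 0 (shut) to 1 (fully open). In form: [[[x, y, z, spin, hand], ...]]. A call has 1 to 8 rows; each row shifts and turns the commanded pose from where the row before left it, along the tool's axes as they then stand; what a row does not reach is not made up. A row lasts 1/12 s, in which the tool goes at most 41.7 mm and 7.16 degrees, less where a joint would pass 70% of its speed; a pose out of reach is approached as far as the arm can. A call with a number of a shift or a turn outside -1 to 1 is refused whole. A call with a gripper value outside its range is refused whole. The fingers move at their own pace and stop on an object; the grip force is fixed at half the most. Time passes only in rows, so rows that do not move let the fingers close. It gives the time, the measured TCP pose, the force, the opening and the grip force at its end, in the units of the state.
- telemetry.get_obs(): the state, without advancing time (a new reading comes with each control period).
- snapshot(name): name is "scene" or "side" or "wrist"; returns a dict with "frame" (420x560x3 uint8, red, green, blue), "fx", "fy", "cx", "cy" (pixels), "k1" (the pictures are not rectified: a ray, as slopes to the right and down, at radius r is drawn at 1 + k1 r^2 times it, then the intrinsics apply), "rvec" (rotation vector, rad) and "tvec" (3), from world to camera coordinates, as OpenCV has them; the wrist camera has in their place "mount" (4x4, takes a point from camera to tool coordinates, whose origin is the TCP and whose axes are the flange's). Camera axes: x right, y down, z forward; pixel columns grow to the right and rows downward; lengths in m; the calibration is good to about 2 mm. A picture is of the moment at which its call begins: read the wrist's pose just before it. There is no depth.
- workorder.close_job(): hands the job in; it is judged then, once.
Trained networks look in a picture, given as the dict that the camera call returned (one of the last four; its "shot" number tells which), for a name from the list of things; names that differ only in an ending like _2 or _b are one class to them, and where a whole thing is asked for, a point or a joint stands for the part that bears it (a point fixed in the world has none). Each returns a list of dicts, best first, with "confidence" (0 to 1); they miss things now and then, are a little off and sometimes report something else, mostly with a low value. They report only what shows in the picture. A call takes as long as a camera call.
- nets.find_in(picture, query): "uv" ([column, row] in pixels, amid what is visible of it).
- nets.masks_of(picture, query): "region" (420x560 bool, what is visible of it) and "uv" ([column, row] in pixels, amid what is visible of it).
- nets.landmark_of(picture, query): "uv" ([column, row] in pixels: a listed point, or the origin of a listed thing).
The state is a dict: "clock": time; "joint_pos": joint angles; "qvel": joint speeds; "tau": joint torques, N m; "tool_pos": TCP position; "orientation": TCP orientation; "force": force on the tool from outside, world axes, zero at the start; "moment": the same for the moment, N m; "opening": finger opening in m; "gripper_force": force on a finger pad.
Only numpy, scipy, OpenCV 4.12 (cv2) and the standard library are available. Lean on these libraries where they do the work, as an engineer would, in place of code of your own. Each camera call takes 0.05 s, during which the arm holds its last target. There are 200 camera calls.

## Working session

There is one attempt and no reset: what is moved stays moved. The work goes in short steps, Python scripts to look and compute and a shell command to move; the robot and the scene stay as the last step left them, time stands still between calls to the robot, and variables do not carry over. Pictures are saved under pics/ and viewed, at most 10 in all, crops included, and the job is handed in when it is done.

```bash
ls; mkdir -p pics
cat > h.py <<'E'
import numpy as np, cv2
from scipy.spatial.transform import Rotation as R
from plant import telemetry, snapshot, workorder, nets
def ray(s,uv):
    x,y=(uv[0]-s['cx'])/s['fx'],(uv[1]-s['cy'])/s['fy']
    rd=np.hypot(x,y); r=rd
    for _ in range(20): r=rd/(1+s['k1']*r*r)
    k=r/rd if rd>0 else 1
    d=np.array([x*k,y*k,1])
    if 'rvec' in s:
        M=cv2.Rodrigues(np.array(s['rvec'],float))[0]; return -M.T@np.array(s['tvec']).ravel(), M.T@d
    o=s['obs']; T=R.from_euler('xyz',o['orientation'],degrees=True).as_matrix(); m=np.array(s['mount'])
    return np.array(o['tool_pos'])+T@m[:3,3], T@m[:3,:3]@d
def atz(s,uv,z):
    c,d=ray(s,uv); return c+d*(z-c[2])/d[2]
def proj(s,P):
    P=np.atleast_2d(P)
    if 'rvec' in s: M=cv2.Rodrigues(np.array(s['rvec'],float))[0]; q=P@M.T+np.array(s['tvec']).ravel()
    else:
        o=s['obs']; T=R.from_euler('xyz',o['orientation'],degrees=True).as_matrix(); m=np.array(s['mount'])
        q=((P-np.array(o['tool_pos']))@T-m[:3,3])@m[:3,:3]
    a=q[:,:2]/q[:,2:]; a=a*(1+s['k1']*(a**2).sum(1))[:,None]
    return a*[s['fx'],s['fy']]+[s['cx'],s['cy']]
def shot(n,f=None):
    o=telemetry.get_obs(); s=snapshot(n); s['obs']=o
    if f: cv2.imwrite('pics/'+f,s['frame'][:,:,::-1])
    return s
E
python3 - <<'E'
from h import *
print(telemetry.get_obs())
for n in('scene','side'):
    s=shot(n,n+'0.png'); print(n,ray(s,(280,210)))
    for q in('case_a','rack','dock','plate','wedge','nozzle','dropper','wax_tin','brush'):
        print(q,[(np.round(d['uv']),round(d['confidence'],2),np.round(atz(s,d['uv'],0),3)) for d in nets.landmark_of(s,q)])
E
```

```text
pics
{'clock': 0.0, 'joint_pos': array([-5.28799810e+01,  2.05907093e+01,  6.34312120e-01, -2.17112951e-02,
       -7.01369605e+01, -1.65071882e+01]), 'qvel': array([ 0.05202591, -0.02488691, -0.10096802, -0.0246827 , -0.03454137,
       -0.06050522]), 'tau': array([-2.57476012e-05, -5.82713449e+01,  2.93054062e+01,  6.99748322e+00,
        6.92470014e-03, -2.23899474e-04]), 'tool_pos': array([ 0.23756931, -0.63159662,  0.40372973]), 'orientation': array([ 1.79904690e+02, -6.96012627e-03, -1.59394557e+02]), 'force': array([-0.9061841 , -0.08226209, -0.34193816]), 'moment': array([-0.0378821 , -0.03128195, -0.00333766]), 'gripper_force': 0.0, 'opening': 0.08767943409906703}
scene (array([ 1.07168175, -0.6901656 ,  1.11754879]), array([-0.35304255,  0.52484788, -0.77463007]))
case_a [(array([203., 268.]), 0.69, array([ 0.52 , -0.199,  0.   ])), (array([182., 289.]), 0.6, array([ 0.518, -0.275,  0.   ])), (array([164., 307.]), 0.56, array([ 0.515, -0.338,  0.   ]))]
rack [(array([184., 288.]), 0.57, array([ 0.52 , -0.271,  0.   ]))]
dock [(array([316., 165.]), 0.93, array([0.548, 0.267, 0.   ]))]Traceback (most recent call last):
  File "<stdin>", line 6, in <module>
ValueError: it knows: brush, case, dock, dropper, nozzle, rack, wax_tin, wedge
```

Run:
```python
from h import *
for n in('scene','side'):
    s=shot(n,n+'1.png'); print(n,ray(s,(280,210)))
    for q in('case','rack','dock','wedge','nozzle','dropper','wax_tin','brush'):
        print(q,[(np.round(d['uv']),round(d['confidence'],2),np.round(atz(s,d['uv'],.006 if q=='case' else 0),3)[:2]) for d in nets.landmark_of(s,q)])
```

```text
scene (array([ 1.07168175, -0.6901656 ,  1.11754879]), array([-0.35304255,  0.52484788, -0.77463007]))
case [(array([204., 268.]), 0.82, array([ 0.523, -0.2  ])), (array([163., 307.]), 0.82, array([ 0.518, -0.342])), (array([180., 290.]), 0.71, array([ 0.519, -0.281])), (array([186., 288.]), 0.35, array([ 0.527, -0.27 ]))]
rack [(array([185., 290.]), 0.97, array([ 0.525, -0.272]))]
dock [(array([319., 165.]), 0.63, array([0.555, 0.271]))]
wedge [(array([311., 246.]), 0.9, array([0.695, 0.02 ]))]
nozzle [(array([148., 366.]), 0.78, array([ 0.589, -0.468]))]
dropper [(array([375., 133.]), 0.62, array([0.617, 0.493]))]
wax_tin [(array([203., 205.]), 0.72, array([ 0.386, -0.045]))]
brush [(array([278., 302.]), 0.78, array([ 0.724, -0.164]))]
side (array([ 0.22746347, -0.8863702 ,  1.18341955]), array([ 0.23780606,  0.61337323, -0.7531687 ]))
case [(array([310., 332.]), 0.58, array([ 0.526, -0.344])), (array([352., 261.]), 0.56, array([ 0.726, -0.177]))]
rack [(array([298., 310.]), 0.67, array([ 0.522, -0.27 ]))]
dock []
wedge [(array([320., 216.]), 0.91, array([0.707, 0.014]))]
nozzle [(array([351., 374.]), 0.52, array([ 0.579, -0.482]))]
dropper []
wax_tin [(array([221., 261.]), 0.68, array([ 0.375, -0.044]))]
brush [(array([349., 261.]), 0.67, array([ 0.718, -0.171]))]
```

View pics/scene1.png

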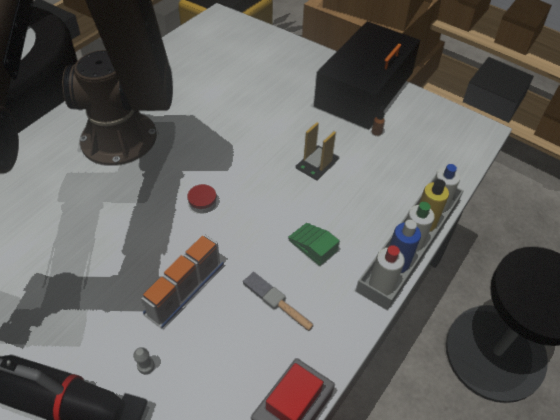

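View pics/side1.png

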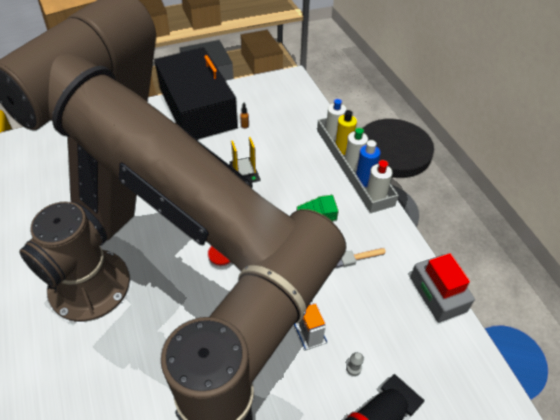

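Scene picture: three orange-lidded cases in the rack around (163–204, 268–307), dock at (319,165), wedge (311,246), tin (203,205), nozzle (148,366), dropper (375,133). The side view's arm hides most of the rack. Now moving over the rack for a close look.

```bash
python3 -m creep '[[[-0.164,0.099,0,0,1],[-0.164,0.099,0,0,1],[-0.164,0.099,0,0,1],[-0.164,0.099,0,0,1],[-0.164,0.099,0,0,1],[-0.164,0.099,0,0,1],[-0.164,0.099,0,0,1],[-0.164,0.099,0,0,1]]]'
python3 -m creep '[[[-0.164,0.099,0,0,1],[-0.164,0.099,0,0,1],[-0.164,0.099,0,0,1],[-0.164,0.099,0,0,1],[0,0,0,-0.077,1],[0,0,0,-0.077,1],[0,0,0,-0.077,1],[0,0,0,-0.077,1]]]'
python3 -m creep '[[[0,0,0,-0.077,1],[0,0,0,-0.077,1],[0,0,0,-0.077,1],[0,0,0,-0.077,1],[0,0,0,-0.077,1],[0,0,0,-0.077,1],[0,0,0,0,1],[0,0,0,0,1]]]'
python3 - <<'E'
from h import *
s=shot('wrist','w1.png'); o=s['obs']; print(o['tool_pos'],o['orientation'],o['joint_pos'],ray(s,(280,210)))
for q,z in(('case',.006),('rack',0)):
    print(q,[(np.round(d['uv']),round(d['confidence'],2),np.round(atz(s,d['uv'],z),4)[:2]) for d in nets.landmark_of(s,q)])
for d in nets.masks_of(s,'case'):
    r=d['region']; print(np.round(d['uv']),d['confidence'],r.sum(),cv2.minAreaRect(np.argwhere(r)[:,::-1].astype(np.float32)))
s=shot('scene','s2.png')
for q in ('case','dock','rack'):
    for d in nets.landmark_of(s,q): print(q,d['uv'],d['confidence'],atz(s,d['uv'],0))
x=s['frame'][100:190,270:370]; cv2.imwrite('pics/dockcrop.png',cv2.resize(x[:,:,::-1],None,fx=6,fy=6,interpolation=cv2.INTER_CUBIC))
E
```

```text
clock: 1.77
tool_pos: [0.4282, -0.3895, 0.405]
orientation: [-180.0, 0.0, -159.4]
force: [1.5, -0.2, -0.2]
opening: 0.0876
gripper_force: 0.0
clock: 2.43
tool_pos: [0.5226, -0.2703, 0.4047]
orientation: [-180.0, -0.0, -131.3]
force: [0.1, 1.0, -0.0]
opening: 0.0876
gripper_force: 0.0
clock: 3.1
tool_pos: [0.5223, -0.2708, 0.4047]
orientation: [-180.0, 0.0, -90.3]
force: [0.9, -0.2, 0.8]
opening: 0.0879
gripper_force: 0.0
[ 0.52234922 -0.27079925  0.40472188] [-1.79994893e+02  6.72619180e-04 -9.03074349e+01] [-8.37864595e+00  1.24466701e+01 -1.06137822e+01 -1.50321624e-03
 -6.69345854e+01  8.07179993e+00] (array([ 0.5220804 , -0.33604888,  0.38475825]), array([-9.25330523e-04,  2.57454669e-01, -9.66335905e-01]))
case [(array([281., 175.]), 0.72, array([ 0.5208, -0.274 ])), (array([279., 238.]), 0.68, array([ 0.5231, -0.2021])), (array([277., 110.]), 0.63, array([ 0.5245, -0.343 ]))]
rack []
[282. 253.] 0.92 1557 ((279.5, 269.5), (67.0, 47.0), 90.0)
[282. 191.] 0.9 3678 ((281.0, 190.5), (73.0, 52.0), 90.0)
[278. 108.] 0.89 4008 ((276.0, 106.5), (77.0, 52.0), 90.0)
case [180.3, 288.4] 0.75 [ 0.51315969 -0.27618281  0.        ]
case [164.9, 305.0] 0.68 [ 0.51474613 -0.33237123  0.        ]
case [204.7, 269.4] 0.62 [ 0.52462055 -0.19900514  0.        ]
dock [314.7, 166.5] 0.79 [0.54750862 0.25950544 0.        ]
rack [184.9, 289.0] 0.84 [ 0.52315602 -0.27066934  0.        ]
```

View pics/w1.png

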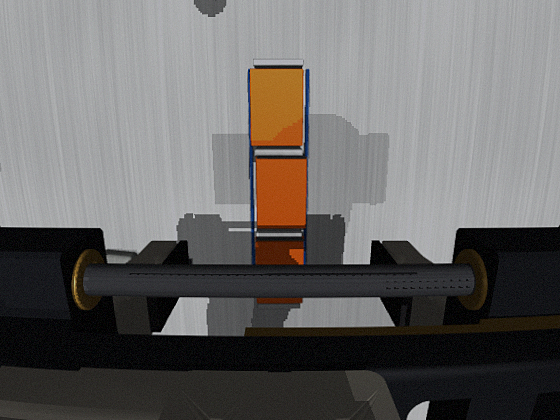

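View pics/dockcrop.png

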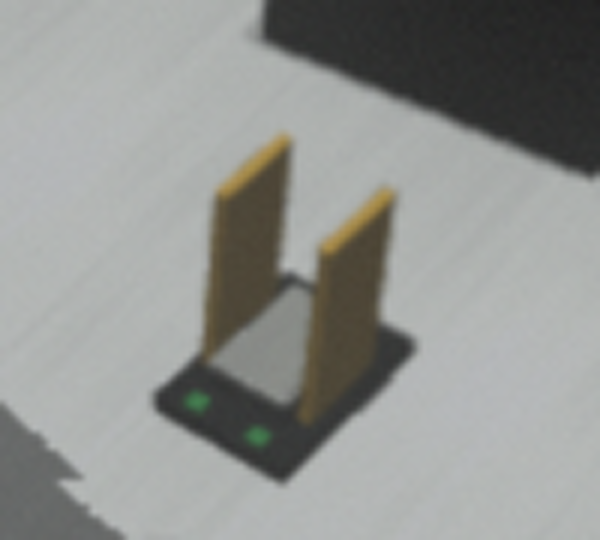

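Wrist picture: lids spanning columns 249–304/rows 69–147 (y≈-0.34), 256–307/159–228 (middle), third under the finger bar. Dock crop: cheeks aligned close to world y, slot open towards lower-left.

```bash
cat > m.py <<'E'
from h import *
s=shot('wrist'); 
hsv=cv2.cvtColor(s['frame'],cv2.COLOR_RGB2HSV)
m=((hsv[...,0]<22)&(hsv[...,1]>150)&(hsv[...,2]>60)).astype(np.uint8); m[225:]=0
n,l,st,c=cv2.connectedComponentsWithStats(m)
for i in range(1,n):
    if st[i,4]<300: continue
    b=cv2.boxPoints(cv2.minAreaRect(np.argwhere(l==i)[:,::-1].astype(np.float32)))
    W=np.array([atz(s,p,.096)[:2] for p in b]); e=W[1]-W[0]
    print('lid',b.round().tolist(),W.round(4).tolist(),W.mean(0).round(4),np.linalg.norm(np.diff(W,axis=0),axis=1).round(4),np.degrees(np.arctan2(e[1],e[0])).round(1))
E
python3 - <<'E'
exec(open('m.py').read())
s=shot('scene')
f=lambda P,z:[atz(s,(270+u/6-.42,100+v/6-.42),z)[:2].round(4).tolist() for u,v in P]
print(f([(288,136),(220,193),(395,190),(322,250)],.126)); print(f([(155,396),(283,470),(415,342)],.012), f([(258,436),(197,401)],.012))
print(f([(205,360),(302,422)],.012))
E
```

```text
lid [[250.0, 68.0], [303.0, 68.0], [303.0, 145.0], [250.0, 145.0]] [[0.5447, -0.3732], [0.5036, -0.3731], [0.503, -0.3135], [0.5459, -0.3137]] [ 0.5243 -0.3434] [0.0411 0.0595 0.0429] 179.8
lid [[256.0, 157.0], [306.0, 157.0], [306.0, 224.0], [256.0, 224.0]] [[0.5412, -0.3039], [0.5004, -0.3038], [0.4996, -0.2467], [0.5423, -0.2468]] [ 0.5209 -0.2753] [0.0408 0.0571 0.0427] 179.8
[[0.519, 0.3002], [0.5158, 0.2485], [0.5782, 0.2991], [0.5731, 0.2451]]
[[0.507, 0.2188], [0.5822, 0.2156], [0.5871, 0.3258]] [[0.5608, 0.2268], [0.5249, 0.2282]]
[[0.5125, 0.2532], [0.5724, 0.2471]]
```

```bash
python3 -m creep '[[[0,0,0.15,0,1],[0,0,0.15,0,1],[0,0,0.15,0,1],[0,0,0.15,0,1],[0,0,0.15,0,1],[0,0,0.15,0,1],[0,0,0,0,1],[0,0,0,0,0]]]'
python3 -m creep '[[[0,0,0,0,0],[0,0,0,0,0],[0,0,0,0,0],[0,0,0,0,0],[0,0,0,0,0],[0,0,0,0,0]]]'
python3 -m creep '[[[0,0,-0.02,0,0],[0,0,-0.03,0,0],[0,0,-0.03,0,0],[0,0,0,0,0],[0,0,0,0,0],[0,0,0,0,0],[0,0,0,0,0]]]'
cat > w.py <<'E'
from h import *
F=[]
for i in range(6): F.append(telemetry.get_obs()['force']); shot('side')
print(np.mean(F,0).round(2),np.std(F,0).round(2))
E
python3 w.py
```

```text
clock: 4.27
tool_pos: [0.5221, -0.2708, 0.2237]
orientation: [179.8, 0.0, -90.1]
force: [0.0, 0.3, 0.8]
opening: 0.0847
gripper_force: 0.0
clock: 4.77
tool_pos: [0.5225, -0.2708, 0.2254]
orientation: [-179.9, -0.0, -90.1]
force: [0.4, 0.0, 0.2]
opening: 0.0463
gripper_force: 0.0
clock: 5.35
tool_pos: [0.5222, -0.2708, 0.2404]
orientation: [180.0, 0.0, -90.1]
force: [-1.7, -0.1, -1.7]
opening: 0.0419
gripper_force: 30.0
[ 0.03  0.16 -1.5 ] [0.83 0.26 0.41]
```

```bash
python3 -m creep '[[[0,0,0.03,0,0],[0,0,0.03,0,0],[0,0,0,0,0],[0,0,0,0,0]]]'
python3 -m creep '[[[0,0,0.01,0,0],[0,0,0,0,0]]]'
```

```text
clock: 5.98
tool_pos: [0.5221, -0.2708, 0.2278]
orientation: [179.9, 0.0, -90.1]
force: [0.2, 0.4, -1.7]
opening: 0.0421
gripper_force: 30.0
clock: 6.15
tool_pos: [0.5225, -0.2708, 0.2266]
orientation: [-180.0, -0.0, -90.1]
force: [-0.1, 0.0, -0.7]
opening: 0.0417
gripper_force: 30.0
```

```bash
python3 -m creep '[[[0,0,0.006,0,0],[0,0,0,0,1],[0,0,0,0,1],[0,0,0,0,1],[0,0,0,0,1],[0,0,-0.12,0,1],[0,0,-0.12,0,1],[0,0,-0.12,0,1]]]'
python3 -m creep '[[[0.12,-0.01,0,0,1],[0.12,0,0,0,1],[0.12,0,0,0,1],[0,0,0.12,0,1],[0,0,0.12,0,0.8],[0,0,0.12,0,0.8],[0,0,0,0,0.7],[0,0,0,0,0]]]'
python3 -m creep '[[[0,0,0,0,0],[0,0,0,0,0],[0,0,0,0,0],[0,0,0,0,0],[0,0,0,0,0],[0,0,0,0,0],[0,0,0,0,0]]]'
python3 -m creep '[[[0,0,-0.02,0,0],[0,0,-0.03,0,0],[0,0,-0.03,0,0],[0,0,0,0,0],[0,0,0,0,0],[0,0,0,0,0]]]'
python3 w.py
```

```text
clock: 6.82
tool_pos: [0.5222, -0.2708, 0.2979]
orientation: [179.9, 0.0, -90.1]
force: [-0.2, -0.2, -0.5]
opening: 0.0833
gripper_force: 0.0
clock: 7.48
tool_pos: [0.5239, -0.3428, 0.2245]
orientation: [179.8, 0.0, -90.1]
force: [0.8, -0.9, 0.7]
opening: 0.0668
gripper_force: 0.0
clock: 8.07
tool_pos: [0.5245, -0.3428, 0.2269]
orientation: [-179.9, -0.0, -90.1]
force: [-3.1, 1.6, 6.9]
opening: 0.0419
gripper_force: 29.9
clock: 8.57
tool_pos: [0.5241, -0.3427, 0.2413]
orientation: [180.0, 0.0, -90.1]
force: [-0.8, 0.0, -5.6]
opening: 0.0422
gripper_force: 29.9
[ 0.03  0.19 -5.29] [0.49 0.43 0.18]
```

Third lift reads 5.3 N: the case at y≈-0.343 is the heavy one. Carrying it to free table near (0.54, 0.09) for regrasping.

```bash
python3 -m creep '[[[0,0,-0.1,0,0],[0,0,-0.13,0,0],[0,0,-0.13,0,0],[0,0,-0.13,0,0],[0,0,-0.13,0,0],[0,0,-0.13,0,0],[-0.1,-0.01,0,0,0],[-0.18,-0.01,0,0,0]]]'
python3 -m creep '[[[-0.18,-0.01,0,0,0],[-0.18,-0.01,0,0,0],[-0.18,-0.01,0,0,0],[-0.18,-0.01,0,0,0],[-0.18,-0.01,0,0,0],[-0.18,-0.01,0,0,0],[-0.18,-0.01,0,0,0],[-0.18,0,0,0,0]]]'
python3 -m creep '[[[-0.18,0,0,0,0],[-0.18,0,0,0,0],[-0.18,0,0,0,0],[-0.08,0,0,0.033,0],[0,0,0.1,0,0],[0,0,0.15,0,0],[0,0,0.15,0,0],[0,0,0.15,0,0]]]'
python3 -m creep '[[[0,0,0.12,0,0],[0,0,0.1,0,0],[0,0,0.03,0,0],[0,0,0,0,0],[0,0,0,0,0]]]'
```

```text
clock: 9.53
tool_pos: [0.5286, -0.2885, 0.3933]
orientation: [-179.8, -0.1, -90.3]
force: [2.1, 2.0, -6.9]
opening: 0.0414
gripper_force: 30.0
clock: 10.2
tool_pos: [0.5425, 0.0029, 0.3916]
orientation: [-180.0, 0.0, -90.1]
force: [0.4, 0.1, -4.9]
opening: 0.0418
gripper_force: 30.0
clock: 10.87
tool_pos: [0.5426, 0.1254, 0.2806]
orientation: [-180.0, 0.0, -93.0]
force: [1.6, 0.7, -5.9]
opening: 0.0419
gripper_force: 30.0
clock: 11.28
tool_pos: [0.5434, 0.1254, 0.2321]
orientation: [-180.0, -0.0, -93.0]
force: [0.4, 1.1, -4.8]
opening: 0.0414
gripper_force: 30.0
```

```bash
python3 -m creep '[[[0,0,0.025,0,0],[0,0,0.015,0,0],[0,0,0.01,0,0],[0,0,0,0,0],[0,0,0,0,0]]]'
```

```text
clock: 11.7
tool_pos: [0.543, 0.1252, 0.2217]
orientation: [-180.0, 0.0, -93.1]
force: [0.2, -1.0, -5.3]
opening: 0.0417
gripper_force: 30.0
```

```bash
python3 -m creep '[[[0,0,0.005,0,0],[0,0,0,0,0],[0,0,0,0,0]]]'
```

```text
clock: 11.95
tool_pos: [0.5432, 0.1252, 0.2209]
orientation: [-180.0, 0.0, -93.0]
force: [-0.2, 0.1, -0.9]
opening: 0.0418
gripper_force: 30.0
```

```bash
python3 -m creep '[[[0,0,0,0,1],[0,0,0,0,1],[0,0,0,0,1],[0,0,0,0,1],[0,0,-0.1,0,1],[0,0,-0.18,0,1],[0,0,-0.18,0,1],[0,0,-0.18,-0.07,1]]]'
python3 -m creep '[[[0,0,-0.18,-0.077,1],[0,0,-0.1,-0.077,1],[0,0,0,-0.077,1],[0,0,0,-0.077,1],[0,0,0,-0.077,1],[0,0,0,-0.077,1],[0,0,0,-0.077,1],[0,0,0,-0.077,1]]]'
python3 -m creep '[[[0,0,0,-0.077,1],[0,0,0,-0.077,1],[0,0,0,-0.077,1],[0,0,0,-0.077,1],[-0.18,-0.15,0,0,1],[-0.18,-0.15,0,0,1],[-0.04,0,0,0,1],[0,0,0,0,1]]]'
python3 - <<'E'
from h import *
s=shot('wrist','w2.png');o=s['obs']; print(o['clock'],o['tool_pos'],o['orientation'])
for q in('case','dock'):
    for d in nets.landmark_of(s,q): print(q,np.round(d['uv']),d['confidence'],atz(s,d['uv'],0))
E
```

```text
clock: 12.62
tool_pos: [0.5428, 0.125, 0.3499]
orientation: [180.0, -0.0, -86.8]
force: [2.0, 1.4, -1.3]
opening: 0.0859
gripper_force: 0.0
clock: 13.28
tool_pos: [0.5429, 0.1251, 0.4046]
orientation: [-180.0, -0.0, -31.0]
force: [0.7, -1.0, -0.5]
opening: 0.0877
gripper_force: 0.0
clock: 13.95
tool_pos: [0.4726, 0.1839, 0.405]
orientation: [-179.9, -0.0, -3.4]
force: [-0.7, -0.7, -0.5]
opening: 0.0874
gripper_force: 0.0
13.95 [0.47259773 0.18390103 0.40497475] [-1.79946280e+02 -2.19597665e-02 -3.42640686e+00]
case [331. 109.] 0.6 [0.54378317 0.1264164  0.        ]
dock [189. 117.] 0.62 [0.54546642 0.27715958 0.        ]
```

View pics/w2.png

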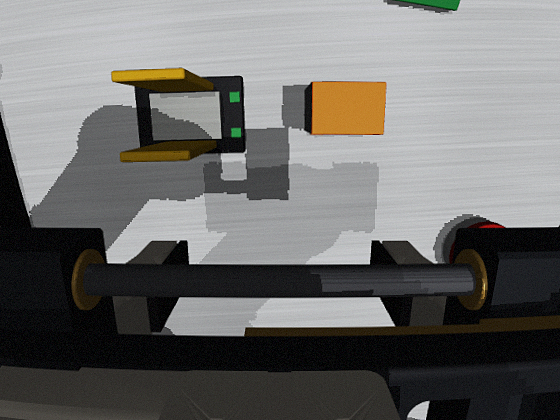

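Wrist view: dock at (190,115) with two cheeks and bare plate; case standing at lid (348,108). Zooming for the dock's corners.

```bash
python3 -c "
import cv2;x=cv2.imread('pics/w2.png')[55:175,100:260];cv2.imwrite('pics/w2c.png',cv2.resize(x,None,fx=5,fy=5,interpolation=cv2.INTER_CUBIC))"
```

```text
(no output)
```

View pics/w2c.png

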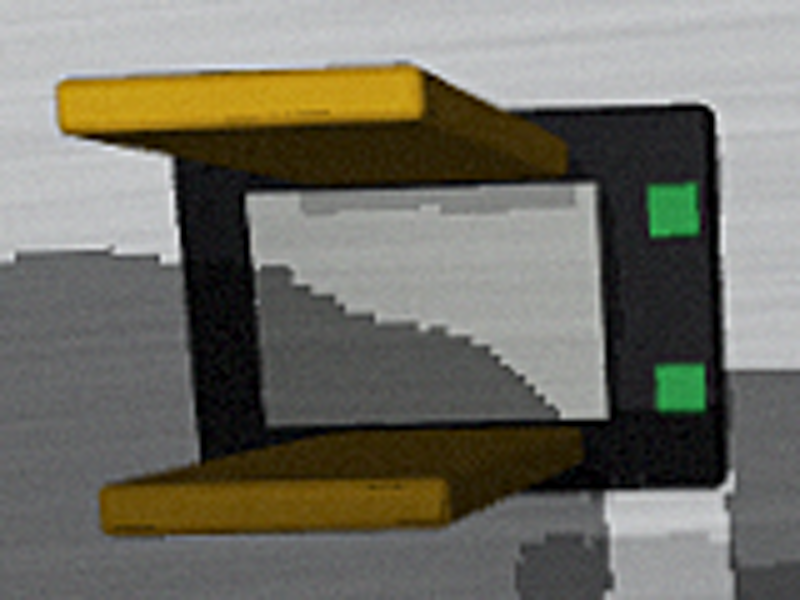

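Run:
```python
from h import *
exec(open('m.py').read())
f=lambda P,z:np.array([atz(s,(99.6+u/5,54.6+v/5),z)[:2] for u,v in P])
for n,P,z in(('up',[(58,80),(420,66),(424,124),(62,133)],.126),('lo',[(102,485),(447,479),(449,524),(104,534)],.126),('plate',[(247,195),(598,182),(608,418),(265,427)],.028),('right',[(715,106),(728,487)],.012)):
    W=f(P,z); e=W[0]-W[1]; print(n,W.round(4).tolist(),W.mean(0).round(4),np.degrees(np.arctan2(e[1],e[0])).round(2))
```

```text
lid [[310.0, 84.0], [383.0, 84.0], [383.0, 136.0], [310.0, 136.0]] [[0.5649, 0.1545], [0.562, 0.0969], [0.5213, 0.097], [0.5246, 0.1563]] [0.5432 0.1262] [0.0577 0.0407 0.0594] -93.0
lid [[124.0, 155.0], [188.0, 153.0], [188.0, 163.0], [124.0, 165.0]] [[0.5199, 0.3102], [0.5175, 0.2565], [0.5093, 0.2572], [0.5116, 0.3113]] [0.5146 0.2838] [0.0538 0.0082 0.0542] -92.5
up [[0.5822, 0.297], [0.5795, 0.2447], [0.5716, 0.245], [0.5749, 0.2975]] [0.5771 0.2711] 87.0
lo [[0.5247, 0.2994], [0.5218, 0.2475], [0.5152, 0.248], [0.5174, 0.3003]] [0.5198 0.2738] 86.8
plate [[0.5726, 0.3062], [0.5696, 0.2367], [0.5242, 0.2391], [0.5274, 0.3088]] [0.5485 0.2727] 87.56
right [[0.584, 0.2143], [0.5074, 0.218]] [0.5457 0.2161] -2.77
```

Run:
```python
from h import *
s=shot('wrist'); print(s['obs']['tool_pos'],s['obs']['orientation'])
a=cv2.imread('pics/w2.png',0)[50:180,100:260]; b=cv2.cvtColor(s['frame'],cv2.COLOR_RGB2GRAY)
r=cv2.matchTemplate(b[30:200,80:280],a,cv2.TM_CCOEFF_NORMED); _,v,_,p=cv2.minMaxLoc(r); dx,dy=p[0]-20,p[1]-20; print(dx,dy,v)
f=lambda P,z:np.array([atz(s,(99.6+u/5+dx,54.6+v/5+dy),z)[:2] for u,v in P])
for n,P,z in(('up',[(58,80),(420,66),(424,124),(62,133)],.126),('lo',[(102,485),(447,479),(449,524),(104,534)],.126),('plate',[(247,195),(598,182),(608,418),(265,427)],.028),('right',[(715,106),(728,487)],.012)):
    W=f(P,z); e=W[0]-W[1]; print(n,W.mean(0).round(4),np.degrees(np.arctan2(e[1],e[0])).round(2))
```

```text
[0.4749111  0.18273823 0.4045851 ] [-1.79994237e+02 -1.86556778e-02 -3.61708538e+00]
-1 3 0.9541501402854919
up [0.5753 0.2717] 86.98
lo [0.5179 0.2745] 86.78
plate [0.5458 0.2737] 87.53
right [0.5429 0.217 ] -2.86
```

```bash
python3 -m creep '[[[0.179,0.132,0,-0.007,1],[0.179,0.132,0,0,1],[0,0,0.1,0,1],[0,0,0.15,0,1],[0,0,0.15,0,1],[0,0,0,0,1],[0,0,0,0,1],[0,0,0,0,1]]]'
```

```text
clock: 14.87
tool_pos: [0.5395, 0.1297, 0.3258]
orientation: [180.0, -0.1, -3.0]
force: [-0.2, -0.0, -0.1]
opening: 0.0874
gripper_force: 0.0
```

```bash
python3 -m creep '[[[0.02,0.02,0,0,1],[0,0,0.12,0,1],[0,0,0.12,0,1],[0,0,0.12,0,1],[0,0,0.12,0,1],[0,0,0,0,1],[0,0,0,0,0],[0,0,0,0,0]]]'
python3 -m creep '[[[0,0,0,0,0],[0,0,0,0,0],[0,0,0,0,0],[0,0,0,0,0],[0,0,0,0,0],[0,0,0,0,0]]]'
```

```text
clock: 15.53
tool_pos: [0.5434, 0.126, 0.2306]
orientation: [-179.9, -0.1, -2.9]
force: [-0.1, -0.4, 0.8]
opening: 0.0791
gripper_force: 0.0
clock: 16.03
tool_pos: [0.5427, 0.1251, 0.2301]
orientation: [180.0, -0.1, -2.9]
force: [-0.7, -4.1, 7.9]
opening: 0.0598
gripper_force: 30.0
```

```bash
python3 -m creep '[[[0,0,-0.06,0,0],[0,0,-0.14,0,0],[0,0,-0.14,0,0],[0,0,-0.14,0,0],[0,0,-0.14,0,0],[0,0,-0.14,0,0],[0,0,-0.04,0,0],[0,0,0,0,0]]]'
python3 -m creep '[[[-0.021,-0.1,0,0,0],[0,-0.14,0,0,0],[0,-0.14,0,0,0],[0,-0.14,0,0,0],[0,-0.12,0,0,0],[0,-0.1,0,0,0],[0,0,0,0,0],[0,0,0,0,0]]]'
python3 - <<'E'
from h import *
s=shot('scene'); o=telemetry.get_obs(); print(o['tool_pos'],o['orientation'],o['force'],o['opening'])
x=s['frame'][60:200,250:390]; cv2.imwrite('pics/s3.png',cv2.resize(x[:,:,::-1],None,fx=4,fy=4,interpolation=cv2.INTER_CUBIC))
E
```

```text
clock: 16.7
tool_pos: [0.5425, 0.1256, 0.3908]
orientation: [-179.8, -0.2, -3.0]
force: [-0.9, -0.6, -5.9]
opening: 0.0603
gripper_force: 30.0
clock: 17.37
tool_pos: [0.5454, 0.2744, 0.3862]
orientation: [179.9, 0.2, -2.9]
force: [0.4, 0.2, -5.7]
opening: 0.0601
gripper_force: 30.0
[0.54536919 0.27362333 0.38657976] [ 1.79882611e+02  1.47450247e-01 -2.93701637e+00] [ 0.23945918  0.84523357 -5.51351284] 0.05959893745421038
```

View pics/s3.png

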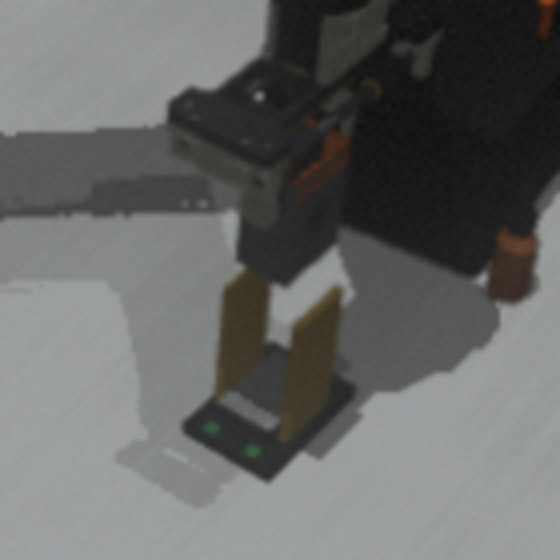

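Case is held square above the slot, cheeks below at crop (245,330)/(315,370). Lowering.

```bash
python3 -m creep '[[[0.004,0,0.08,0,0],[0,0,0.08,0,0],[0,0,0.08,0,0],[0,0,0.08,0,0],[0,0,0.08,0,0],[0,0,0.08,0,0],[0,0,0.04,0,0],[0,0,0,0,0]]]'
python3 -m creep '[[[0,0,0.02,0,0],[0,0,0.02,0,0],[0,0,0.02,0,0],[0,0,0.02,0,0],[0,0,0.02,0,0],[0,0,0,0,0],[0,0,0,0,0]]]'
```

```text
clock: 18.08
tool_pos: [0.5459, 0.2721, 0.282]
orientation: [179.8, 0.2, -3.0]
force: [0.2, -0.8, -4.5]
opening: 0.0596
gripper_force: 30.0
clock: 18.67
tool_pos: [0.5466, 0.2735, 0.2643]
orientation: [180.0, 0.0, -3.0]
force: [0.3, 0.2, -5.2]
opening: 0.0597
gripper_force: 30.0
```

```bash
python3 -m creep '[[[0,0,0.015,0,0],[0,0,0.015,0,0],[0,0,0.015,0,0],[0,0,0,0,0],[0,0,0,0,0]]]'
python3 -m creep '[[[0,0,0.01,0,0],[0,0,0.01,0,0],[0,0,0.01,0,0],[0,0,0,0,0],[0,0,0,0,0]]]'
python3 w.py
```

```text
clock: 19.08
tool_pos: [0.5467, 0.2736, 0.2555]
orientation: [-180.0, -0.0, -3.0]
force: [-0.8, 1.2, -3.1]
opening: 0.0601
gripper_force: 30.0
clock: 19.5
tool_pos: [0.5467, 0.2736, 0.2495]
orientation: [-180.0, -0.0, -3.0]
force: [-0.1, 1.0, -2.2]
opening: 0.0602
gripper_force: 30.0
[ 0.1   0.73 -2.25] [0.26 0.36 0.2 ]
```

```bash
python3 -m creep '[[[0,0,0.005,0,0],[0,0,0,0,0],[0,0,0,0,0]]]'
python3 -m creep '[[[0,0,0.005,0,0],[0,0,0,0,0],[0,0,0,0,0]]]'
```

```text
clock: 20.05
tool_pos: [0.5467, 0.2736, 0.2485]
orientation: [-180.0, -0.0, -3.0]
force: [-0.1, 0.6, -2.7]
opening: 0.0602
gripper_force: 30.0
clock: 20.3
tool_pos: [0.5467, 0.2736, 0.248]
orientation: [-180.0, -0.0, -3.0]
force: [-1.0, 0.2, 4.4]
opening: 0.0601
gripper_force: 30.0
```

```bash
python3 -m creep '[[[0,0,0,0,1],[0,0,0,0,1],[0,0,0,0,1],[0,0,0,0,1],[0,0,0,0,1],[0,0,0,0,1]]]'
python3 -m creep '[[[0,0,-0.05,0,1],[0,0,-0.12,0,1],[0,0,-0.15,0,1],[0,0,-0.15,0,1],[0,0,-0.15,0,1],[0,0,-0.15,0,1],[0,0,0,0,1]]]'
python3 -m creep '[[[-0.18,0.1,0,0,1],[-0.18,0.1,0,0,1],[-0.18,0.1,0,0,1],[0,0,0,0,1],[0,0,0,0,1],[0,0,0,0,1],[0,0,0,0,1]]]'
python3 - <<'E'
from h import *
s=shot('scene'); x=s['frame'][90:330,130:400]; cv2.imwrite('pics/s4.png',cv2.resize(x[:,:,::-1],None,fx=2.4,fy=2.4,interpolation=cv2.INTER_CUBIC))
s=shot('wrist'); x=s['frame'][:225,60:400]; cv2.imwrite('pics/w4.png',cv2.resize(x[:,:,::-1],None,fx=2,fy=2)); 
hsv=cv2.cvtColor(s['frame'],cv2.COLOR_RGB2HSV); m=((hsv[...,0]<15)&(hsv[...,1]>150)&(hsv[...,2]>60)).astype(np.uint8); m[225:]=0
n,l,st,c=cv2.connectedComponentsWithStats(m)
for i in range(1,n):
    if st[i,4]<300: continue
    b=cv2.boxPoints(cv2.minAreaRect(np.argwhere(l==i)[:,::-1].astype(np.float32)))
    for z in(.108,.118):
        W=np.array([atz(s,p,z)[:2] for p in b]); print(z,W.mean(0),np.linalg.norm(np.diff(W,axis=0),axis=1))
E
```

```text
clock: 20.8
tool_pos: [0.5466, 0.2734, 0.2473]
orientation: [180.0, 0.0, -3.0]
force: [-0.4, -0.0, -0.0]
opening: 0.087
gripper_force: 0.0
clock: 21.38
tool_pos: [0.5477, 0.2739, 0.4095]
orientation: [-179.6, -0.5, -2.9]
force: [0.3, 0.9, 0.7]
opening: 0.0879
gripper_force: 0.0
clock: 21.97
tool_pos: [0.4363, 0.2197, 0.402]
orientation: [-180.0, -0.0, -3.0]
force: [-0.4, -1.1, -0.4]
opening: 0.0877
gripper_force: 0.0
0.108 [0.54574049 0.274388  ] [0.06005704 0.04351131 0.06180931]
0.118 [0.5441855  0.27231933] [0.05786257 0.04192141 0.0595508 ]
0.108 [0.42097835 0.01803198] [0.0573983  0.02868467 0.05895515]
0.118 [0.42398216 0.02533053] [0.05530097 0.02763653 0.05680093]
```

View pics/s4.png

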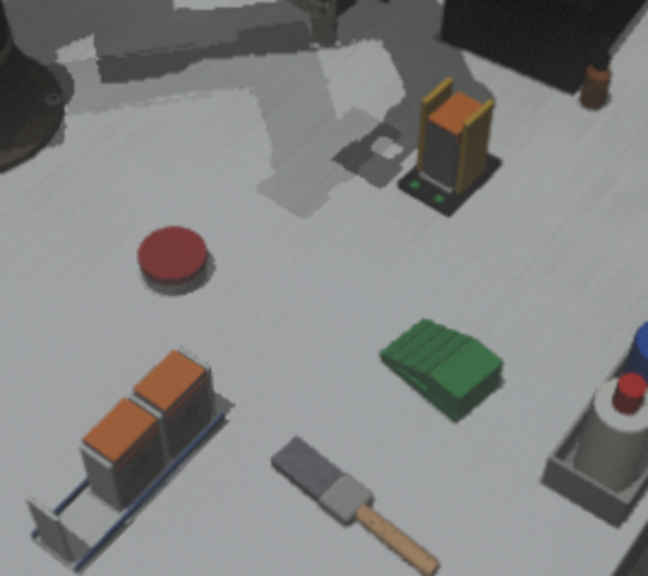

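View pics/w4.png

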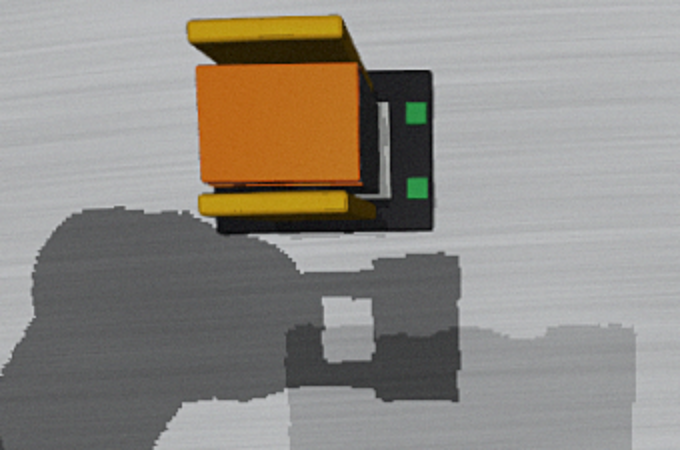

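The pictures show the case upright between the cheeks, lid at crop (458,112), with the two light cases in the rack and everything else in place. At full travel the spring took only about 3 N of the 5.3 N weight, so the plate stays down.

```bash
python3 -c "
from plant import workorder; print(workorder.close_job())"
```

```text
the job is handed in; nothing more can be done
None
```

I put the heavy case, the one from the rack's -y end bay, upright in the dock with the plate held down by its weight, left the other two standing in the rack, and handed the job in at about 22 s; no verdict came back.

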